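# Build up a stage-top imaging stack

## Task

Get the imaging chamber ready for the microscope: build it up in the round well of the black stage holder, one part at a time from the bottom: first the flanged adapter ring, then the reducing ring in the recess of the adapter, then the small steel chamber in the recess of the reducing ring, and last the black knobbed cap over the chamber's mouth. Every part must be fully seated, upright and let go, and the vial and the objective standing among the parts must be left where they are.

Things in the scene. Friction and masses are not known exactly. Their poses are not given: they have to be found in the camera images.
- stage_hole0 (a point): Black fixed stage holder: a rectangular slab 130 x 124 mm, 24 mm high, lying on the bench, with a round flat-bottomed well 105 mm across and 8 mm deep in the middle of its top. This point is the centre of the well's mouth, level with the slab's top (24 mm above the bench); z up. The well's floor is 8 mm below it.
- adapter_center (a point): Flanged adapter ring, bare aluminium, loose, 0.25 kg: a round flange 96 mm across and 10 mm thick with a round hub 66 mm across on it, 26 mm high in all. The hub's top has a round recess 56 mm across and 8 mm deep (floor 18 mm above the underside). Grip it across the hub above the flange. Point on its axis, 13 mm above its underside; z up.
- reducer_center (a point): Reducing ring, bare aluminium, loose, 0.15 kg: a plain round body 50 mm across and 34 mm high with a recess 40 mm across and 8 mm deep in its top (floor 26 mm above the underside). Point on its axis, 17 mm above its underside; z up. Standing in the adapter's recess its underside is 18 mm above the adapter's.
- chamber_center (a point): Imaging chamber, bright steel, loose, 0.08 kg: a small open cup 34 mm across outside, 26 mm inside, 28 mm high. Point on its axis, 14 mm above its underside; z up. Standing in the reducing ring its underside is 26 mm above the ring's.
- cap_center (a point): Black plastic cap, loose, 0.06 kg, 33 mm high: a round lid 48 mm across, 13 mm high, with an upright knob 24 mm across and 20 mm high on top; underneath, a skirt 8 mm deep, 40 mm across inside, goes over the chamber's mouth. Stands knob up. Point on its axis, 16.5 mm above the skirt's lower edge; z up. Seated, the skirt's lower edge is 20 mm above the chamber's underside.
- dry_bath: White heating block for tubes, 130 x 124 mm, 56 mm high with its tubes, heavy and fixed; not part of the job. It and the stage holder change sides between starts. Origin: centre of its underside.
- vial_center (a point): Bystander: amber glass vial with a white cap, 22 mm across, 40 mm high, loose; leave alone. Point at its centre, 20 mm above its underside.
- objective_center (a point): Bystander: brass microscope objective with a black band and a conical tip, standing on its thread, 29 mm across, 42 mm high, loose; leave alone. Point at its centre, 21 mm above its underside.
Mind the look-alikes: they are no part of the job. What is shaped like the part that bears adapter_center but brown, red or yellow is not meant.

How it is judged:
By the outcome, as a careful person would: the job done as asked, in the order asked, and still so for the second after the job is handed in, with the robot touching nothing.
It also fails if it takes over 112 s, if anything falls off the work surface, if the arm or the gripper's body presses on something with over 40 N, if the wrist force passes 120 N, or if a joint passes its speed limit or range.

## Robot

A 6-joint arm with a two-finger parallel gripper is mounted at the origin on the work surface. World frame = base frame: x ahead of the robot, y to its left, z up, the work surface at z = 0. Lengths are in m, angles in rad, forces in N, time in s.
With the tool pointing down it reaches from about 0.375 to 0.9 m from the base axis. Payload 3.1 kg.
Tool frame: the origin (TCP) lies midway between the tips of the shut fingers; the grasp point (between the pads) lies 19 mm behind it; z points along the fingers, x is the direction in which the jaws open and shut, and the axes are right-handed (so a half turn about z gives the same grasp; the last joint's range is limited). The gripper opens to 85 mm and grips with 20 to 120 N. Pads are 22 mm wide; open, the fingers measure 114 mm over their backs; the gripper's body (76 mm by 85 mm) begins 54 mm behind the grasp point. The pads swing forward as they close: fully open they stand 13 mm farther back than shut.
Start: joints at [1.115, 0.527, 1.433, -0, 1.181, -0.178], TCP at [0.171, 0.601, 0.231] pointing down, gripper open.
Joint ranges: [-3.08, 3.08], [-0.75, 2.2], [0.22, 2.44], [-1.43, 4.57], [0, 2.65], [-2.85, 2.85]. Speed limits (rad/s): [2.79, 2.79, 3.14, 3.14, 3.14, 3.14].

## Interface

Orientations are given as a unit quaternion [x, y, z, w].
In Python, from station import * gives the robot as it stands.
- The arm moves only by the tool servo_tool, never from a script. Its argument "targets" is a list of rows, each a list of 6 numbers: the shift along the tool's x, y, z in mm, then the turn, a rotation vector about the tool's x, y, z in degrees. A call has 1 to 10 rows; each row is the pose to reach, as a shift and turn from the pose commanded when the call began, along the tool's axes at that moment; what a row does not reach only later rows make up. A row lasts 1/8 s, in which the tool goes at most 62.5 mm and 10.7 degrees, less where a joint would pass 70% of its speed; a pose out of reach is approached as far as the arm can. A call with a gripper value outside its range is refused whole. "gripper" is the finger opening in mm, from 0 to 85.4, set as the call begins (left out, the last holds). The fingers move at their own pace and stop on an object; "newtons" is the grip in N (left out, the last holds). Time passes only in rows, so rows that repeat a pose let the fingers close. It gives the time, the measured TCP pose, the force and the opening at its end, in the units of the state.
- sense(): the state, without advancing time (a new reading comes with each control period).
- snapshot(name): name is "side" or "top" or "wrist"; returns a dict with "color" (384x512x3 uint8, red, green, blue), "vfov" (degrees; the focal length in pixels is half the picture's height over the tangent of half this angle, whatever the lens; pixels are square), "cx", "cy" (the principal point, pixels), "R" (3x3) and "t" (3): a world point X has camera coordinates R X + t. Camera axes: x right, y down, z forward; pixel columns grow to the right and rows downward; lengths in m; the calibration is good to about 2 mm. A picture is of the moment at which its call begins. There is no depth.
- sign_off(): hands the job in, once; it reports no verdict.
The state is a dict: "t": time; "q": joint angles; "qd": joint speeds; "tau": joint torques, N m; "tcp_pos": TCP position; "tool_rot": TCP orientation; "force": force on the tool from outside, world axes, zero at the start; "ft_torque": the same for the moment, N m; "finger_gap": opening from 0.0 (shut) to 1.0 (fully open).
Only numpy, scipy, OpenCV 4.12 (cv2) and the standard library are available. Lean on these libraries where they do the work, as an engineer would, in place of code of your own. Each camera call takes 0.05 s, during which the arm holds its last target. There are 200 camera calls.

## Working session

There is one attempt and no reset: what is moved stays moved. The work goes in short steps, Python scripts to look and compute and a tool call to move; the robot and the scene stay as the last step left them, time stands still between calls to the robot, and variables do not carry over. Pictures are saved under pics/ and viewed, about 12 in all and at most 16, crops included, and the job is handed in when it is done.

Besides the shell and the picture viewer there is one more tool, called after "Emit:" as name(argument=value, ...) on one line, values as JSON. servo_tool: Moves the arm, as the interface text tells. Its arguments: {"type":"object","properties":{"targets":{"type":"array","items":{"type":"array","items":{"type":"number"}}},"gripper":{"type":"number"},"newtons":{"type":"number"}},"required":["targets"]}

```bash
mkdir -p pics
cat > h.py <<'E'
from station import *
import numpy as np, cv2
def K(s):
    h=s["color"].shape[0]; return h/2/np.tan(np.radians(s["vfov"])/2)
def ray(s,u,v,z):
    R=np.array(s["R"]);t=np.array(s["t"]);f=K(s)
    c=-R.T@t; d=R.T@np.array([(u-s["cx"])/f,(v-s["cy"])/f,1]); return c+d*(z-c[2])/d[2]
def proj(s,X):
    p=np.array(s["R"])@np.array(X)+np.array(s["t"]); return np.array([s["cx"],s["cy"]])+K(s)*p[:2]/p[2]
def save(s,n): cv2.imwrite("pics/"+n+".png",s["color"][:,:,::-1])
E
python3 - <<'E'
from h import *
a=[]
for n in("top","side","wrist"):
    s=snapshot(n); save(s,n+"0"); np.save("pics/"+n+"0.npy",s,allow_pickle=True); a.append(s["color"])
    print(n,s["vfov"],s["cx"],s["cy"],-np.array(s["R"]).T@np.array(s["t"]),np.round(s["R"],2).tolist())
s=sense(); print(s["tcp_pos"],s["tool_rot"],s["t"],s["force"])
E
```

```text
top 52.04343847849189 250.76382260634443 184.9057930999307 [ 0.4169309  -0.00970185  0.916313  ] [[-0.01, -1.0, -0.01], [-0.98, 0.01, -0.19], [0.19, 0.0, -0.98]]
side 53.094650370652175 258.7212125689228 192.6731563386404 [ 0.31449613 -0.55275724  0.52213212] [[0.9, -0.44, 0.02], [-0.25, -0.54, -0.8], [0.36, 0.71, -0.6]]
wrist 63.698334761363036 256.30144379470175 196.48688082649863 [0.10219552 0.62057721 0.37389539] [[0.27, 0.96, -0.0], [0.92, -0.26, 0.28], [0.27, -0.08, -0.96]]
[0.17112    0.60054719 0.23054051] [ 7.98191398e-01  6.02403337e-01 -7.52657060e-04  3.81474198e-04] 0.15 [0.32597881 0.65071999 0.30340686]
```

View pics/top0.png

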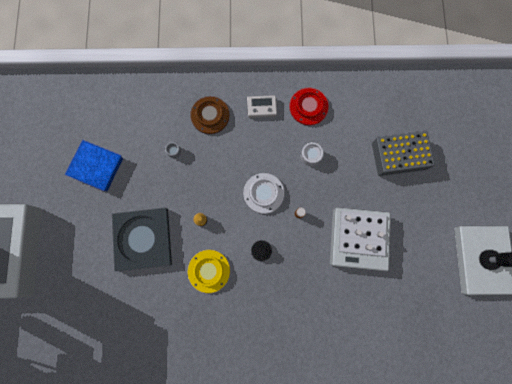

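View pics/side0.png

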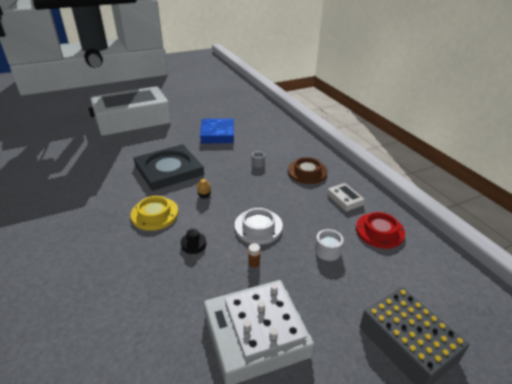

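The top view shows these candidates for the adapter: silver ring (264,193), which is bare aluminium and the one I choose, yellow (209,271), brown (210,115) and red (309,106). The other parts and objects:
- Reducer (313,153)
- Chamber (173,150)
- Cap (261,251)
- Stage well (142,240)
- Vial (301,213)
- Objective (201,219)

Run:
```python
from h import *
s=np.load("pics/top0.npy",allow_pickle=True).item(); q=np.load("pics/side0.npy",allow_pickle=True).item()
for n,u,v,z in [("adapter",265,193,.026),("reducer",313,153,.034),("chamber",173,150,.028),("cap",261,250,.025),("well",142,240,.02),("vial",301,213,.04),("obj",201,219,.03)]:
    X=ray(s,u,v,z); print(n,X.round(3),"r",np.hypot(X[0],X[1]).round(3),"side px",proj(q,X).round())
c=cv2.resize(s["color"][130:280,90:350],None,fx=3,fy=3,interpolation=cv2.INTER_CUBIC); cv2.imwrite("pics/crop1.png",c[:,:,::-1])
```

```text
adapter [ 0.572 -0.039  0.026] r 0.573 side px [256. 219.]
reducer [ 0.664 -0.151  0.034] r 0.681 side px [328. 238.]
chamber [0.676 0.175 0.028] r 0.699 side px [256. 155.]
cap [ 0.443 -0.028  0.025] r 0.444 side px [191. 235.]
well [0.468 0.241 0.02 ] r 0.527 side px [166. 164.]
vial [ 0.523 -0.118  0.04 ] r 0.536 side px [251. 248.]
obj [0.513 0.107 0.03 ] r 0.524 side px [202. 186.]
```

View pics/crop1.png

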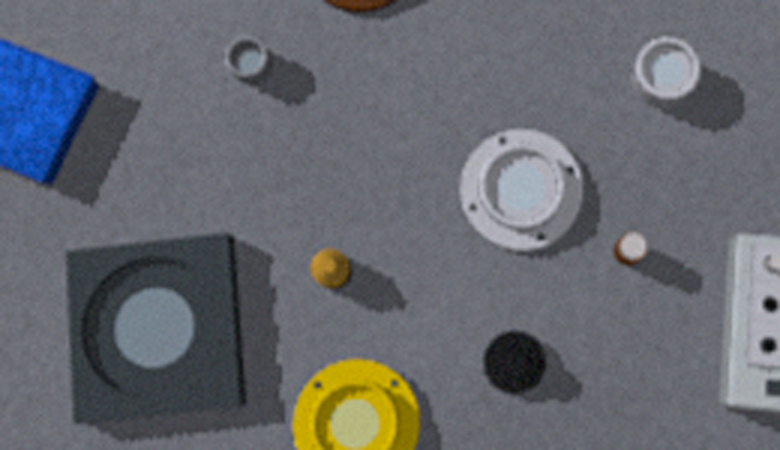

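The crop confirms it: the silver flanged ring is the only bare-aluminium adapter, and its side-view projection (256,219) agrees. I'll move over it.

Emit:
servo_tool(targets=[[-505,561,0,0,0,0],[-505,561,0,0,0,0],[-505,561,0,0,0,0],[-505,561,0,0,0,0],[-505,561,0,0,0,0],[-505,561,0,0,0,0],[-505,561,0,0,0,0],[-505,561,0,0,0,0],[-505,561,0,0,0,0],[-505,561,0,0,0,0]], gripper=85, newtons=40)

```text
t: 1.4
tcp_pos: [0.5042, 0.0696, 0.2313]
tool_rot: [0.798, 0.602, 0.0, -0.0]
force: [0.5, 0.9, 0.3]
finger_gap: 0.995
```

```bash
cat >> h.py <<'E'
from scipy.spatial.transform import Rotation as Ro
from scipy.optimize import least_squares
def go(X,yaw=None):
    """tool-frame shift (mm) and z turn (deg) from the present pose to TCP X"""
    s=sense(); R=Ro.from_quat(s["tool_rot"]); M=R.as_matrix()
    y=np.degrees(np.arctan2(M[1,0],M[0,0]))
    d=R.inv().apply(np.array(X)-s["tcp_pos"])*1000
    print("tcp",s["tcp_pos"].round(4),"yaw",y.round(1),"tilt",M[:,2].round(4),"t",s["t"]," shift",d.round(1),"turn",0 if yaw is None else round(y-yaw,1))
def circ(P):
    f=lambda p:np.hypot(P[:,0]-p[0],P[:,1]-p[1])-p[2]
    r=least_squares(f,[*P[:,:2].mean(0),.02],loss="soft_l1",f_scale=.001); return r.x,np.abs(r.fun).mean()
def rays(s,c,z): return np.array([ray(s,u,v,z) for u,v in c.reshape(-1,2).astype(float)])
E
python3 -c "
from h import *
go([.572,-.039,.17])"
```

```text
tcp [0.5042 0.0696 0.2313] yaw 74.1 tilt [ 1.e-04  3.e-04 -1.e+00] t 1.4  shift [-85.8  95.1  61.2] turn 0
```

Emit:
servo_tool(targets=[[-86,95,61,0,0,0],[-86,95,61,0,0,0],[-86,95,61,0,0,0],[-86,95,61,0,0,0],[-86,95,61,0,0,0]])

```text
t: 2.02
tcp_pos: [0.5704, -0.0358, 0.1708]
tool_rot: [0.798, 0.603, -0.0, -0.0]
force: [-0.0, 0.7, 1.0]
finger_gap: 0.997
```

Run:
```python
from h import *
s=snapshot("wrist"); save(s,"w1"); np.save("pics/w1.npy",s,allow_pickle=True)
print(proj(s,[.572,-.039,.01]),sense()["tcp_pos"])
g=cv2.cvtColor(s["color"],cv2.COLOR_RGB2GRAY); print(np.percentile(g,[10,50,90,99]))
```

```text
[253.48897588 181.35355284] [ 0.57045237 -0.03562371  0.17106863]
[ 30. 152. 164. 236.]
```

View pics/w1.png

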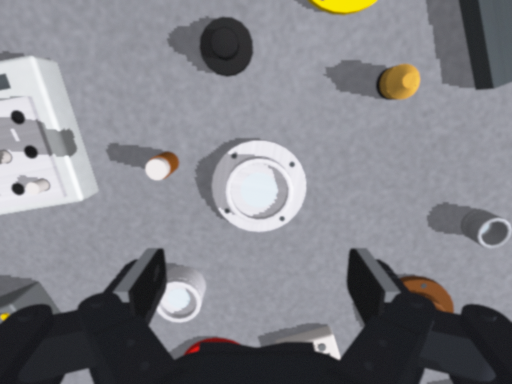

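The wrist view shows the adapter at (259,186), cap (227,46), chamber (487,228), reducer (180,300), vial (160,167) and objective (400,82). Next I'll fit the flange edge.

```bash
cat >> h.py <<'E'
def blob(s,lo,hi,near):
    """largest-contour of grey in [lo,hi] nearest pixel"""
    g=cv2.cvtColor(s["color"],cv2.COLOR_RGB2GRAY); m=cv2.inRange(g,lo,hi)
    m=cv2.morphologyEx(m,cv2.MORPH_OPEN,np.ones((3,3)))
    cs=[c for c in cv2.findContours(m,cv2.RETR_EXTERNAL,cv2.CHAIN_APPROX_NONE)[0] if cv2.contourArea(c)>100]
    return min(cs,key=lambda c:abs(cv2.pointPolygonTest(c,near,True)) if cv2.pointPolygonTest(c,near,True)<0 else 0)
E
python3 - <<'E'
from h import *
s=np.load("pics/w1.npy",allow_pickle=True).item()
for t in(185,200,210):
    c=blob(s,t,255,(259,186)); print(t,cv2.boundingRect(c),cv2.fitEllipse(c),circ(rays(s,c,.010)))
x=circ(rays(s,blob(s,200,255,(259,186)),.010))[0]
go([x[0],x[1],.007])
# cap / stage in same view
c=blob(s,0,60,(227,46)); print("cap lid",cv2.boundingRect(c),circ(rays(s,c,.013)))
E
```

```text
185 (219, 141, 88, 91) ((263.09954833984375, 188.3048095703125), (83.51496887207031, 89.71660614013672), 23.0217342376709) (array([ 0.58389   , -0.03193933,  0.04389835]), np.float64(0.00457268990895611))
200 (224, 141, 82, 91) ((263.395263671875, 188.4359893798828), (82.19342041015625, 87.71092987060547), 7.673167705535889) (array([ 0.58459557, -0.03112247,  0.04239794]), np.float64(0.004670534956801555))
210 (225, 141, 81, 90) ((262.75006103515625, 187.89219665527344), (81.74801635742188, 85.7590103149414), 10.931821823120117) (array([ 0.58413084, -0.03118889,  0.04179167]), np.float64(0.0049170199590133365))
tcp [ 0.5705 -0.0356  0.1711] yaw 74.2 tilt [ 1.e-04  3.e-04 -1.e+00] t 2.075  shift [  8.1  12.4 164.1] turn 0
cap lid (200, 18, 52, 57) (array([ 0.44640294, -0.02874226,  0.02268607]), np.float64(0.00032478462865307746))
```

Run:
```python
from h import *
s=np.load("pics/w1.npy",allow_pickle=True).item()
g=cv2.cvtColor(s["color"],cv2.COLOR_RGB2GRAY); print(g[186,200:312:3].tolist()); print(g[130:242:3,259].tolist())
for t in(172,177,182):
    c=cv2.convexHull(blob(s,t,255,(259,186))); print(t,cv2.boundingRect(c),circ(rays(s,c,.010)))
```

```text
[101, 100, 99, 100, 152, 167, 168, 168, 174, 225, 237, 232, 233, 233, 236, 235, 236, 237, 236, 237, 237, 237, 237, 237, 237, 232, 169, 164, 163, 178, 244, 241, 237, 234, 235, 222, 155, 154]
[158, 158, 153, 130, 233, 235, 235, 236, 234, 144, 238, 229, 232, 234, 235, 235, 235, 237, 237, 237, 235, 236, 236, 235, 236, 236, 232, 223, 172, 138, 223, 233, 236, 235, 174, 152, 152, 152]
172 (219, 140, 88, 92) (array([ 0.58004508, -0.03540166,  0.04833445]), np.float64(0.0002189361009763658))
177 (219, 141, 88, 91) (array([ 0.580066  , -0.03541422,  0.04816059]), np.float64(0.0002416728557703248))
182 (219, 141, 88, 91) (array([ 0.57994453, -0.03547694,  0.04801682]), np.float64(0.0001932606986813571))
```

Run:
```python
from h import *
s=np.load("pics/top0.npy",allow_pickle=True).item()
for t in(150,170,190):
    c=cv2.convexHull(blob(s,t,255,(265,193))); print(t,cv2.boundingRect(c),circ(rays(s,c,.010)))
c=cv2.convexHull(blob(s,0,45,(261,251))); print("cap",cv2.boundingRect(c),circ(rays(s,c,.013)))
q=np.load("pics/side0.npy",allow_pickle=True).item()
for t in(170,190):
  c=cv2.convexHull(blob(q,t,255,(259,230))); print("side",cv2.boundingRect(c),circ(rays(q,c,.010)))
```

```text
150 (256, 173, 25, 32) (array([ 0.58610406, -0.03951666,  0.03677825]), np.float64(0.0024868244997148614))
170 (257, 183, 18, 22) (array([ 0.57458869, -0.04130079,  0.02380622]), np.float64(0.001053433845631066))
190 (0, 47, 296, 15) (array([-2.48605034,  0.17594085,  3.43366367]), np.float64(0.01060651310080281))
cap (252, 241, 20, 20) (array([ 0.44243529, -0.02865871,  0.02241481]), np.float64(0.00015101407117678028))
side (235, 212, 48, 23) (array([ 0.57877165, -0.03612132,  0.04764762]), np.float64(0.0003955692384077025))
side (245, 215, 28, 14) (array([ 0.58156448, -0.0303683 ,  0.0234215 ]), np.float64(0.0023193320485106203))
```

Emit:
servo_tool(targets=[[0,9,50,0,0,0],[0,9,100,0,0,0],[0,9,130,0,0,0],[0,9,130,0,0,0],[0,9,130,0,0,0]])

```text
t: 2.7
tcp_pos: [0.5807, -0.0391, 0.042]
tool_rot: [0.798, 0.603, 0.001, 0.001]
force: [-0.5, -0.4, 0.9]
finger_gap: 0.993
```

Run:
```python
from h import *
go([.5795,-.0356,.006])
```

```text
tcp [ 0.5807 -0.0391  0.042 ] yaw 74.2 tilt [ 2.5e-03 -6.0e-04 -1.0e+00] t 2.7  shift [ 3.  -2.2 35.9] turn 0
```

Emit:
servo_tool(targets=[[3,-1,20,0,0,0],[3,-1,34,0,0,0],[3,-1,34,0,0,0],[3,-1,34,0,0,0]])

```text
t: 3.2
tcp_pos: [0.5802, -0.0367, 0.0071]
tool_rot: [0.798, 0.602, 0.0, 0.001]
force: [-0.3, 0.9, -0.6]
finger_gap: 0.991
```

Run:
```python
from h import *
go([.5795,-.0356,.006]); print(sense()["force"])
```

```text
tcp [ 0.5802 -0.0367  0.0071] yaw 74.1 tilt [ 1.3e-03 -4.0e-04 -1.0e+00] t 3.2  shift [ 0.9 -1.   1. ] turn 0
[-0.27088409  0.86313526 -0.55070024]
```

Good. Close, then lift to clear.

Emit:
servo_tool(targets=[[1,0,0,0,0,0],[1,0,0,0,0,0],[1,0,0,0,0,0],[1,0,0,0,0,0],[1,0,0,0,0,0],[1,0,0,0,0,0],[1,0,0,0,0,0]], gripper=55, newtons=50)

```text
t: 4.08
tcp_pos: [0.5805, -0.0358, 0.0077]
tool_rot: [0.798, 0.602, 0.0, 0.001]
force: [-2.1, 0.4, 6.4]
finger_gap: 0.748
```

Emit:
servo_tool(targets=[[0,0,-20,0,0,0],[0,0,-60,0,0,0],[0,0,-100,0,0,0],[0,0,-100,0,0,0],[0,0,-100,0,0,0]])

```text
t: 4.7
tcp_pos: [0.5789, -0.0353, 0.1055]
tool_rot: [0.798, 0.602, -0.001, -0.001]
force: [0.3, -1.2, -2.3]
finger_gap: 0.749
```

Run:
```python
from h import *
go([.468,.241,.15]); s=snapshot("side"); save(s,"s2"); np.save("pics/s2.npy",s,allow_pickle=True)
```

```text
tcp [ 0.5789 -0.0353  0.1055] yaw 74.1 tilt [-2.e-03  5.e-04 -1.e+00] t 4.7  shift [ 235.3 -182.5  -44.2] turn 0
```

View pics/s2.png

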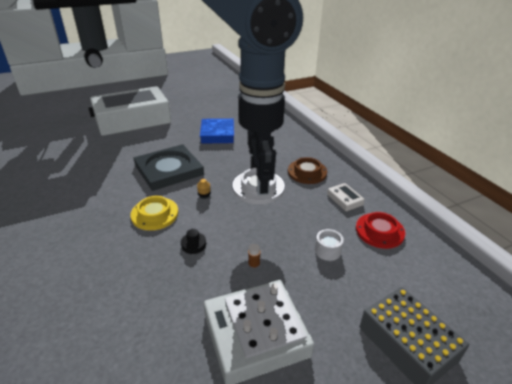

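The adapter is held level at (258,185) and nothing else has moved. Next I'll move near the stage to measure the well.

Emit:
servo_tool(targets=[[20,-10,-50,0,0,0],[60,-35,-95,0,0,0],[110,-65,-95,0,0,0],[150,-87,-95,0,0,0],[174,-100,-95,0,0,0],[174,-100,-95,0,0,0],[174,-100,-95,0,0,0]])

```text
t: 5.62
tcp_pos: [0.531, 0.1587, 0.2]
tool_rot: [0.798, 0.602, -0.001, -0.0]
force: [0.5, 0.1, -3.2]
finger_gap: 0.746
```

Run:
```python
from h import *
s=snapshot("wrist"); save(s,"w2"); np.save("pics/w2.npy",s,allow_pickle=True); go([.468,.241,.1]); print(proj(s,[.468,.241,.024]))
```

```text
tcp [0.5314 0.1583 0.2003] yaw 74.0 tilt [-1.9e-03 -6.0e-04 -1.0e+00] t 5.675  shift [ 62.2 -83.5 100.3] turn 0
[319.52221203  93.00954754]
```

View pics/w2.png

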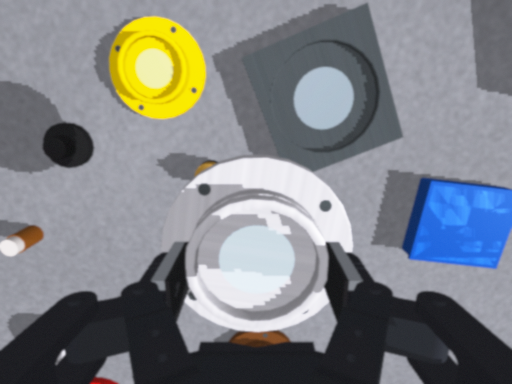

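The slab is fully visible, with the well near (324,97) and the objective partly hidden under the held ring. I'll find the well rim and slab edge by mask.

Run:
```python
from h import *
s=np.load("pics/w2.npy",allow_pickle=True).item(); im=s["color"]
for p in[(255,65),(390,120),(300,60),(370,80),(240,90),(324,97),(295,120),(265,110)]: print(p,im[p[1],p[0]].tolist())
c=cv2.resize(im[0:190,200:420],None,fx=3.4,fy=3.4,interpolation=cv2.INTER_CUBIC).astype(float)*1.5
cv2.imwrite("pics/crop2.png",np.clip(c,0,255)[:,:,::-1])
```

```text
(255, 65) [91, 99, 105]
(390, 120) [89, 95, 103]
(300, 60) [89, 96, 102]
(370, 80) [61, 66, 70]
(240, 90) [104, 105, 112]
(324, 97) [176, 192, 206]
(295, 120) [89, 96, 102]
(265, 110) [90, 97, 102][ WARN:0@0.228] global loadsave.cpp:1063 imwrite_ Unsupported depth image for selected encoder is fallbacked to CV_8U.
```

View pics/crop2.png

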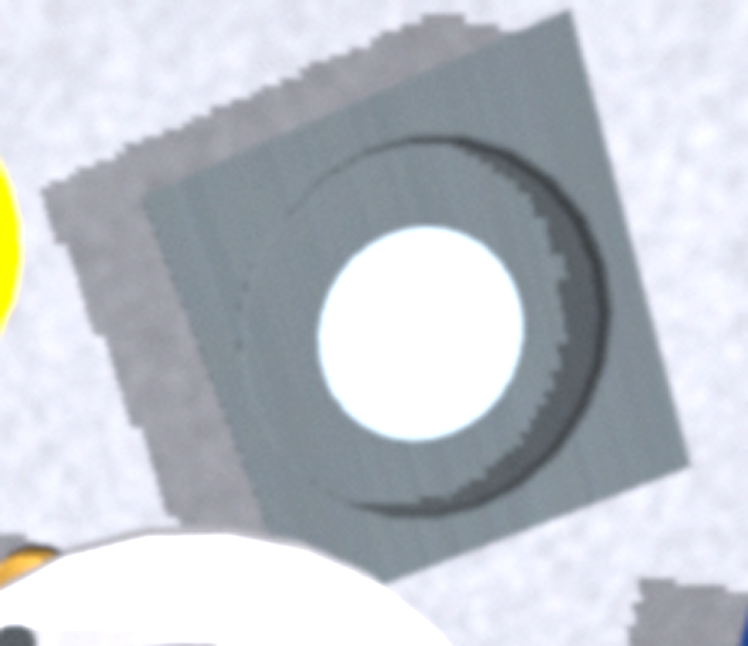

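Run:
```python
from h import *
s=np.load("pics/w2.npy",allow_pickle=True).item()
c=blob(s,165,255,(324,97)); print(cv2.boundingRect(c),circ(rays(s,c,.016)))
P=[np.array(p)/3.4+[200,0]-.35 for p in [(145,195),(570,12),(688,464),(423,327)]]
C=[ray(s,*p,.024) for p in P]; print(np.round(C,4), (C[0]+C[2])/2, np.linalg.norm(C[0]-C[1]),np.linalg.norm(C[1]-C[2]))
rim=[(607,310),(480,145),(540,180),(430,137),(580,400),(520,480),(420,517),(360,505),(595,240),(310,190)]
print(circ(np.array([ray(s,*(np.array(p)/3.4+[200,0]-.35),.024) for p in rim])))
t=np.load("pics/top0.npy",allow_pickle=True).item(); c=blob(t,95,255,(142,240)); print("top",cv2.boundingRect(c),circ(rays(t,c,.016)))
```

```text
(294, 67, 59, 62) (array([0.47426545, 0.24498298, 0.02910719]), np.float64(0.00024916090334031684))
[[0.4161 0.1775 0.024 ]
 [0.4041 0.2997 0.024 ]
 [0.5317 0.3127 0.024 ]
 [0.4718 0.2447 0.024 ]] [0.47391961 0.24506352 0.024     ] 0.12285069301703752 0.12830109132139023
(array([0.47426894, 0.24466497, 0.05191937]), np.float64(0.0006258243383429104))
top (0, 69, 512, 315) (array([ 0.61285673, -0.07330158,  0.53483572]), np.float64(0.08735179937371564))
```

The floor disc, rim fit and slab diagonal agree to under 1 mm: well centre (0.4742, 0.2449), rim radius 52 mm.

Run:
```python
from h import *
go([.4742,.2449,.06])
```

```text
tcp [0.5314 0.1583 0.2003] yaw 74.0 tilt [-1.9e-03 -6.0e-04 -1.0e+00] t 5.675  shift [ 67.7 -78.5 140.3] turn 0
```

Emit:
servo_tool(targets=[[34,-39,0,0,0,0],[68,-78,10,0,0,0],[68,-78,60,0,0,0],[68,-78,110,0,0,0],[68,-78,140,0,0,0],[68,-78,140,0,0,0],[68,-78,140,0,0,0],[68,-78,140,0,0,0]])

```text
t: 6.68
tcp_pos: [0.4766, 0.246, 0.0629]
tool_rot: [0.798, 0.602, 0.002, 0.001]
force: [1.0, 0.5, -2.3]
finger_gap: 0.744
```

Run:
```python
from h import *
go([.4742,.2449,.024]); print(sense()["force"])
```

```text
tcp [0.4766 0.246  0.0629] yaw 74.0 tilt [ 3.4e-03  9.0e-04 -1.0e+00] t 6.675  shift [-1.8 -2.1 38.9] turn 0
[ 0.99683856  0.5222883  -2.32745367]
```

Emit:
servo_tool(targets=[[-2,-2,10,0,0,0],[-2,-2,20,0,0,0],[-2,-2,28,0,0,0],[-2,-2,34,0,0,0],[-2,-2,37,0,0,0],[-2,-2,38,0,0,0],[-2,-2,38,0,0,0]])

```text
t: 7.55
tcp_pos: [0.4725, 0.2446, 0.0237]
tool_rot: [0.798, 0.602, -0.0, -0.0]
force: [-2.2, -0.4, 2.7]
finger_gap: 0.753
```

Run:
```python
from h import *
go([.4742,.2449,.024]); print(sense()["force"])
```

```text
tcp [0.4725 0.2446 0.0237] yaw 74.1 tilt [-1.e-04 -1.e-04 -1.e+00] t 7.55  shift [ 0.8  1.6 -0.3] turn 0
[-2.1934486  -0.35120994  2.67619165]
```

Emit:
servo_tool(targets=[[0,0,0,0,0,0],[0,0,0,0,0,0],[0,0,0,0,0,0],[0,0,0,0,0,0],[0,0,-10,0,0,0],[0,0,-50,0,0,0],[0,0,-100,0,0,0],[0,0,-150,0,0,0],[0,0,-150,0,0,0],[0,0,-150,0,0,0]], gripper=85)

```text
t: 8.8
tcp_pos: [0.4722, 0.2445, 0.1736]
tool_rot: [0.798, 0.602, 0.0, 0.0]
force: [0.7, -0.0, -0.0]
finger_gap: 0.995
```

Run:
```python
from h import *
s=snapshot("wrist"); save(s,"w3"); np.save("pics/w3.npy",s,allow_pickle=True); go([.664,-.151,.17])
p=proj(s,[.4742,.2449,.03]); print(p)
for t in(172,185,200):
    c=cv2.convexHull(blob(s,t,255,tuple(p))); print(t,cv2.boundingRect(c),circ(rays(s,c,.026)))
```

```text
tcp [0.4717 0.2443 0.1727] yaw 74.1 tilt [-1.8e-03 -5.0e-04 -1.0e+00] t 8.85  shift [-327.4  293.3    2.5] turn 0
[257.16060652 184.85635241]
172 (209, 131, 98, 97) (array([0.47198044, 0.24548591, 0.04770801]), np.float64(0.0003714491244506839))
185 (214, 132, 93, 96) (array([0.47179475, 0.24515544, 0.04772166]), np.float64(0.00015522687203850392))
200 (218, 132, 89, 96) (array([0.47181545, 0.245144  , 0.04754417]), np.float64(0.00014899096389880422))
```

View pics/w3.png

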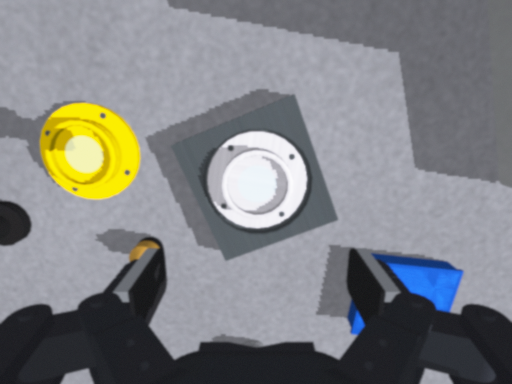

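The adapter is seated in the well at (258,182) with a dark gap all round. It fits at (0.4718, 0.2451), radius 47.6 mm at the seated height. On to the reducer.

Emit:
servo_tool(targets=[[-327,293,0,0,0,0],[-327,293,0,0,0,0],[-327,293,0,0,0,0],[-327,293,0,0,0,0],[-327,293,0,0,0,0],[-327,293,0,0,0,0],[-327,293,0,0,0,0],[-327,293,0,0,0,0],[-327,293,0,0,0,0],[-327,293,0,0,0,0]])

```text
t: 10.1
tcp_pos: [0.6635, -0.1483, 0.1722]
tool_rot: [0.798, 0.603, -0.001, -0.001]
force: [0.2, -0.3, -0.4]
finger_gap: 0.994
```

Run:
```python
from h import *
s=snapshot("wrist"); save(s,"w4"); np.save("pics/w4.npy",s,allow_pickle=True); go([.664,-.151,.17])
p=proj(s,[.664,-.151,.03]); print(p)
for t in(185,200,215):
    c=cv2.convexHull(blob(s,t,255,tuple(p))); print(t,cv2.boundingRect(c),circ(rays(s,c,.034)))
```

```text
tcp [ 0.6638 -0.1483  0.1727] yaw 74.2 tilt [-0.002  0.001 -1.   ] t 10.15  shift [-2.6  0.9  2.7] turn 0
[253.45115835 185.03639676]
185 (230, 166, 53, 51) (array([ 0.66985326, -0.14992614,  0.02502374]), np.float64(0.0002884103154975938))
200 (231, 166, 52, 51) (array([ 0.66978097, -0.14996845,  0.02466621]), np.float64(0.00018221286720717818))
215 (231, 167, 51, 49) (array([ 0.66971589, -0.1499717 ,  0.02432064]), np.float64(0.00017316904637431073))
```

View pics/w4.png

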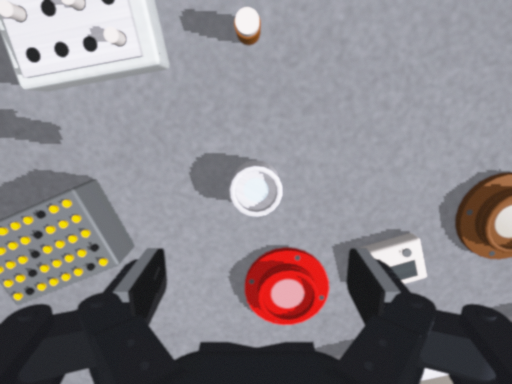

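The reducer is at (256,191), well clear of the red look-alike at (287,286); fit (0.6698, -0.150), r = 24.7 mm.

Emit:
servo_tool(targets=[[0,6,50,0,0,0],[0,6,100,0,0,0],[0,6,130,0,0,0],[0,6,150,0,0,0],[0,6,160,0,0,0],[0,6,160,0,0,0],[0,6,160,0,0,0]])

```text
t: 11.02
tcp_pos: [0.6716, -0.1522, 0.0148]
tool_rot: [0.798, 0.602, 0.001, 0.001]
force: [0.5, -0.4, 0.8]
finger_gap: 0.996
```

Run:
```python
from h import *
go([.6698,-.150,.012]); print(sense()["force"])
```

```text
tcp [ 0.6716 -0.1522  0.0148] yaw 74.1 tilt [ 0.0025 -0.0011 -1.    ] t 11.025  shift [ 1.7 -2.3  2.8] turn 0
[ 0.50665612 -0.36880871  0.81247858]
```

Emit:
servo_tool(targets=[[2,-1,2,0,0,0],[2,-1,2,0,0,0],[2,-1,2,0,0,0]])

```text
t: 11.4
tcp_pos: [0.6702, -0.1497, 0.0116]
tool_rot: [0.798, 0.602, 0.0, 0.0]
force: [-0.2, 0.1, 0.2]
finger_gap: 0.996
```

Emit:
servo_tool(targets=[[0,0,0,0,0,0],[0,0,0,0,0,0],[0,0,0,0,0,0],[0,0,0,0,0,0],[0,0,0,0,0,0],[0,0,0,0,0,0],[0,0,0,0,0,0]], gripper=40, newtons=40)

```text
t: 12.28
tcp_pos: [0.6704, -0.1498, 0.0117]
tool_rot: [0.798, 0.602, 0.0, 0.0]
force: [-0.5, -0.2, 4.1]
finger_gap: 0.57
```

Emit:
servo_tool(targets=[[0,0,-20,0,0,0],[0,0,-60,0,0,0],[0,0,-110,0,0,0],[0,0,-150,0,0,0],[0,0,-150,0,0,0],[0,0,-150,0,0,0]])

```text
t: 13.02
tcp_pos: [0.669, -0.1492, 0.1606]
tool_rot: [0.798, 0.602, -0.001, -0.001]
force: [0.1, -0.1, -2.4]
finger_gap: 0.572
```

Run:
```python
from h import *
go([.4718,.2451,.2]); print(sense()["force"])
```

```text
tcp [ 0.669  -0.1492  0.1606] yaw 74.1 tilt [-2.1e-03  8.0e-04 -1.0e+00] t 13.025  shift [ 325.1 -297.9  -38.7] turn 0
[ 0.10409353 -0.06715305 -2.35965594]
```

Emit:
servo_tool(targets=[[325,-298,-20,0,0,0],[325,-298,-20,0,0,0],[325,-298,-20,0,0,0],[325,-298,-20,0,0,0],[325,-298,-20,0,0,0],[325,-298,-20,0,0,0],[325,-298,-20,0,0,0],[325,-298,-20,0,0,0],[325,-298,-20,0,0,0],[325,-298,-20,0,0,0]])

```text
t: 14.28
tcp_pos: [0.4731, 0.2433, 0.1805]
tool_rot: [0.799, 0.602, -0.001, -0.0]
force: [0.1, -0.4, 0.0]
finger_gap: 0.572
```

Run:
```python
from h import *
go([.4724,.2452,.065])
```

```text
tcp [0.4731 0.2433 0.1805] yaw 74.0 tilt [-1.2e-03 -7.0e-04 -1.0e+00] t 14.275  shift [  1.7  -1.1 115.5] turn 0
```

Emit:
servo_tool(targets=[[1,-1,40,0,0,0],[1,-1,80,0,0,0],[1,-1,113,0,0,0],[1,-1,113,0,0,0],[1,-1,113,0,0,0],[1,-1,113,0,0,0],[1,-1,113,0,0,0]])

```text
t: 15.15
tcp_pos: [0.4728, 0.246, 0.0696]
tool_rot: [0.798, 0.602, 0.001, 0.0]
force: [-0.4, -0.6, -1.7]
finger_gap: 0.571
```

Run:
```python
from h import *
go([.4724,.2452,.0457])
```

```text
tcp [0.4728 0.246  0.0696] yaw 74.1 tilt [ 2.4e-03  7.0e-04 -1.0e+00] t 15.15  shift [-0.9 -0.2 23.9] turn 0
```

Emit:
servo_tool(targets=[[-1,0,5,0,0,0],[-1,0,10,0,0,0],[-1,0,15,0,0,0],[-1,0,19,0,0,0],[-1,0,22,0,0,0],[-1,0,22,0,0,0],[-1,0,22,0,0,0]])

```text
t: 16.02
tcp_pos: [0.4718, 0.2449, 0.0463]
tool_rot: [0.798, 0.602, 0.0, 0.0]
force: [-0.4, -0.3, -1.5]
finger_gap: 0.573
```

Run:
```python
from h import *
go([.4724,.2452,.0457]);print(sense()["force"])
```

```text
tcp [0.4718 0.2449 0.0463] yaw 74.1 tilt [ 1.e-04  0.e+00 -1.e+00] t 16.025  shift [0.5 0.5 0.6] turn 0
[-0.35993643 -0.26273265 -1.48269765]
```

Inside the recess, 0.6 mm above the floor. Lower 1 mm, release and rise.

Emit:
servo_tool(targets=[[0,0,1,0,0,0],[0,0,1,0,0,0],[0,0,1,0,0,0]])

```text
t: 16.4
tcp_pos: [0.4719, 0.2449, 0.0456]
tool_rot: [0.798, 0.602, 0.0, 0.0]
force: [-0.1, 0.1, 2.6]
finger_gap: 0.568
```

Emit:
servo_tool(targets=[[0,0,0,0,0,0],[0,0,0,0,0,0],[0,0,0,0,0,0],[0,0,0,0,0,0],[0,0,-10,0,0,0],[0,0,-50,0,0,0],[0,0,-100,0,0,0],[0,0,-150,0,0,0],[0,0,-150,0,0,0],[0,0,-150,0,0,0]], gripper=85)

```text
t: 17.65
tcp_pos: [0.4712, 0.2447, 0.1956]
tool_rot: [0.798, 0.602, -0.0, -0.0]
force: [0.0, -0.4, -0.2]
finger_gap: 0.994
```

Run:
```python
from h import *
s=snapshot("wrist"); save(s,"w5"); np.save("pics/w5.npy",s,allow_pickle=True); go([.676,.175,.17])
t=snapshot("side"); save(t,"s5")
a=cv2.resize(s["color"][100:270,150:370],None,fx=2.2,fy=2.2,interpolation=cv2.INTER_CUBIC)
p=proj(t,[.472,.245,.05]).astype(int); print(p)
b=cv2.resize(t["color"][p[1]-50:p[1]+50,p[0]-40:p[0]+60],(374,374),interpolation=cv2.INTER_CUBIC)
b=cv2.resize(b,(300,374)); cv2.imwrite("pics/m5.png",np.hstack([a[:374],b])[:,:,::-1])
print(proj(s,[.4722,.245,.068]))
```

```text
tcp [0.4707 0.2446 0.1947] yaw 74.1 tilt [-1.9e-03 -5.0e-04 -1.0e+00] t 17.7  shift [-10.6 216.5  24.3] turn 0
[165 152]
[256.73289982 188.2738826 ]
```

View pics/m5.png

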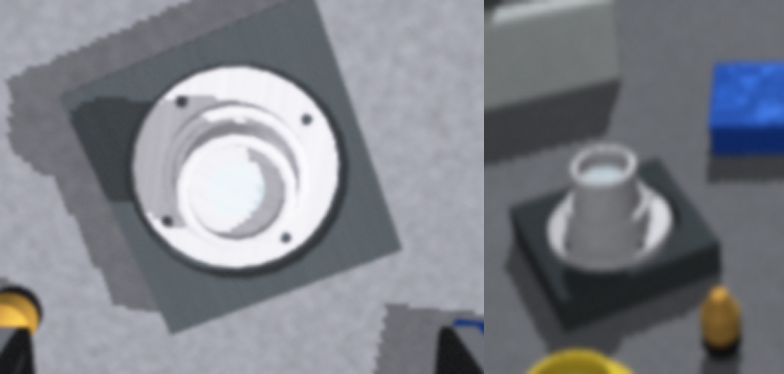

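The reducer stands upright in the adapter, and the contact height matched. On to the chamber.

Emit:
servo_tool(targets=[[-10,216,24,0,0,0],[-10,216,24,0,0,0],[-10,216,24,0,0,0],[-10,216,24,0,0,0],[-10,216,24,0,0,0],[-10,216,24,0,0,0],[-10,216,24,0,0,0]])

```text
t: 18.62
tcp_pos: [0.675, 0.1768, 0.171]
tool_rot: [0.798, 0.603, -0.001, -0.001]
force: [0.1, 0.6, -0.1]
finger_gap: 0.994
```

Run:
```python
from h import *
o=np.load("pics/w5.npy",allow_pickle=True).item()
print("reducer",circ(np.array([ray(o,150+u/2.2-.3,100+v/2.2-.3,.068) for u,v in [(176,190),(298,190),(237,241),(237,138)]])))
s=snapshot("wrist"); save(s,"w6"); np.save("pics/w6.npy",s,allow_pickle=True); go([.676,.175,.17])
p=proj(s,[.676,.175,.02]); print(p)
u,v=p.astype(int)
cv2.imwrite("pics/c6.png",cv2.resize(s["color"][v-50:v+50,u-60:u+60],None,fx=5,fy=5,interpolation=cv2.INTER_CUBIC)[:,:,::-1]); print(u-60,v-50)
```

```text
reducer (array([0.47059503, 0.24611015, 0.02350277]), np.float64(0.0016068897667550755))
tcp [0.6753 0.1768 0.1713] yaw 74.2 tilt [-0.0012 -0.     -1.    ] t 18.675  shift [-1.6  1.1  1.3] turn 0
[254.73554285 182.88015804]
194 132
```

View pics/c6.png

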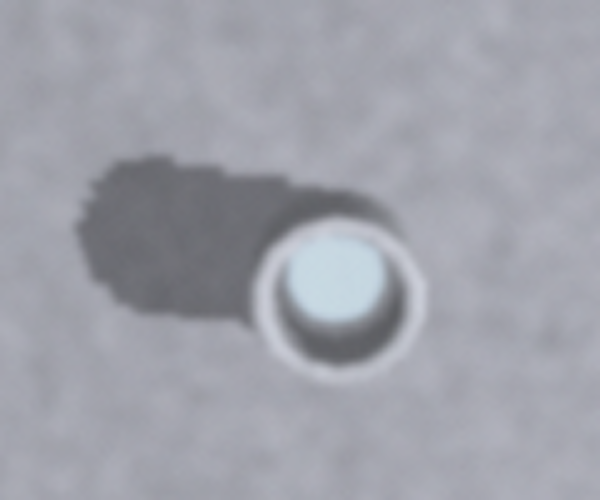

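The chamber rim in the crop spans x 253–428 and y 215–382.

Run:
```python
from h import *
s=np.load("pics/w6.npy",allow_pickle=True).item()
x,e=circ(np.array([ray(s,194+u/5-.4,132+v/5-.4,.028) for u,v in [(253,298),(428,298),(340,215),(340,382)]])); print(x,e)
go([x[0],x[1],.012])
```

```text
[0.68420215 0.17967075 0.01675186] 8.264573204022282e-05
tcp [0.6753 0.1768 0.1713] yaw 74.2 tilt [-0.0012 -0.     -1.    ] t 18.675  shift [  5.2   7.9 159.3] turn 0
```

Emit:
servo_tool(targets=[[5,8,50,0,0,0],[5,8,100,0,0,0],[5,8,130,0,0,0],[5,8,150,0,0,0],[5,8,158,0,0,0],[5,8,158,0,0,0],[5,8,158,0,0,0],[5,8,158,0,0,0]])

```text
t: 19.68
tcp_pos: [0.6867, 0.1787, 0.0147]
tool_rot: [0.798, 0.602, 0.001, 0.001]
force: [-0.4, 0.0, 0.2]
finger_gap: 0.999
```

Run:
```python
from h import *
go([.6842,.1797,.012])
```

```text
tcp [0.6867 0.1787 0.0147] yaw 74.1 tilt [ 2.4e-03  2.0e-04 -1.0e+00] t 19.675  shift [ 0.3 -2.7  2.7] turn 0
```

Emit:
servo_tool(targets=[[0,-2,2,0,0,0],[0,-2,2,0,0,0],[0,-2,2,0,0,0]])

```text
t: 20.05
tcp_pos: [0.6838, 0.1792, 0.0113]
tool_rot: [0.798, 0.602, -0.0, -0.0]
force: [0.2, -0.9, -0.6]
finger_gap: 0.996
```

Emit:
servo_tool(targets=[[0,0,0,0,0,0],[0,0,0,0,0,0],[0,0,0,0,0,0],[0,0,0,0,0,0],[0,0,0,0,0,0],[0,0,0,0,0,0],[0,0,0,0,0,0],[0,0,0,0,0,0]], gripper=25, newtons=30)

```text
t: 21.05
tcp_pos: [0.684, 0.1792, 0.0114]
tool_rot: [0.798, 0.602, 0.0, 0.0]
force: [0.5, 0.1, 0.8]
finger_gap: 0.373
```

Emit:
servo_tool(targets=[[0,0,-20,0,0,0],[0,0,-60,0,0,0],[0,0,-110,0,0,0],[0,0,-160,0,0,0],[0,0,-180,0,0,0],[0,0,-180,0,0,0]])

```text
t: 21.8
tcp_pos: [0.6851, 0.1794, 0.1949]
tool_rot: [0.798, 0.602, 0.002, 0.001]
force: [0.9, -0.9, -1.1]
finger_gap: 0.373
```

Run:
```python
from h import *
go([.4715,.2450,.19]); print(sense()["force"])
```

```text
tcp [0.6851 0.1794 0.1949] yaw 74.1 tilt [ 5.8e-03  6.0e-04 -1.0e+00] t 21.8  shift [   4.5 -223.4    3.7] turn 0
[ 0.87536846 -0.92596843 -1.09421806]
```

Emit:
servo_tool(targets=[[4,-223,0,0,0,0],[4,-223,0,0,0,0],[4,-223,0,0,0,0],[4,-223,0,0,0,0],[4,-223,0,0,0,0],[4,-223,40,0,0,0],[4,-223,80,0,0,0],[4,-223,90,0,0,0],[4,-223,90,0,0,0],[4,-223,90,0,0,0]])

```text
t: 23.05
tcp_pos: [0.4718, 0.2444, 0.1024]
tool_rot: [0.798, 0.602, 0.001, 0.0]
force: [0.1, 0.4, -0.4]
finger_gap: 0.371
```

Run:
```python
from h import *
go([.4712,.2452,.0714])
```

```text
tcp [0.4718 0.2444 0.1024] yaw 74.1 tilt [ 2.5e-03  7.0e-04 -1.0e+00] t 23.05  shift [ 0.6 -0.9 31. ] turn 0
```

Emit:
servo_tool(targets=[[0,-1,8,0,0,0],[0,-1,16,0,0,0],[0,-1,20,0,0,0],[0,-1,24,0,0,0],[0,-1,27,0,0,0],[0,-1,29,0,0,0],[0,-1,29,0,0,0],[0,-1,29,0,0,0]])

```text
t: 24.05
tcp_pos: [0.4696, 0.2445, 0.0724]
tool_rot: [0.798, 0.602, 0.0, 0.0]
force: [1.2, -0.0, -0.6]
finger_gap: 0.375
```

Run:
```python
from h import *
go([.4712,.2452,.0714]); print(sense()["force"])
```

```text
tcp [0.4696 0.2445 0.0724] yaw 74.1 tilt [ 3.e-04  1.e-04 -1.e+00] t 24.05  shift [1.1 1.3 1. ] turn 0
[ 1.20999838 -0.02255602 -0.58841408]
```

Emit:
servo_tool(targets=[[0,1,1,0,0,0],[0,1,1.5,0,0,0],[0,1,1.5,0,0,0]])

```text
t: 24.42
tcp_pos: [0.4707, 0.2442, 0.0713]
tool_rot: [0.798, 0.602, 0.0, 0.0]
force: [0.1, -0.8, 4.7]
finger_gap: 0.374
```

Emit:
servo_tool(targets=[[0,0,0,0,0,0],[0,0,0,0,0,0],[0,0,0,0,0,0],[0,0,0,0,0,0],[0,0,-10,0,0,0],[0,0,-50,0,0,0],[0,0,-100,0,0,0],[0,0,-130,0,0,0],[0,0,-130,0,0,0],[0,0,-130,0,0,0]], gripper=85)

```text
t: 25.68
tcp_pos: [0.4698, 0.244, 0.2005]
tool_rot: [0.798, 0.602, -0.0, -0.0]
force: [0.0, -0.3, -1.0]
finger_gap: 0.994
```

Run:
```python
from h import *
s=snapshot("wrist"); save(s,"w7"); np.save("pics/w7.npy",s,allow_pickle=True); go([.4464,-.0287,.17])
t=snapshot("side"); save(t,"s7")
p=proj(s,[.471,.245,.08]).astype(int); print(p)
a=cv2.resize(s["color"][p[1]-45:p[1]+45,p[0]-50:p[0]+50],(440,396),interpolation=cv2.INTER_CUBIC)
b=cv2.resize(t["color"][92:182,125:205],(352,396),interpolation=cv2.INTER_CUBIC)
cv2.imwrite("pics/m7.png",np.hstack([a,b])[:,:,::-1])
```

```text
tcp [0.4695 0.2439 0.1999] yaw 74.1 tilt [-2.4e-03 -7.0e-04 -1.0e+00] t 25.725  shift [-268.4   52.6   30.1] turn 0
[257 190]
```

View pics/m7.png

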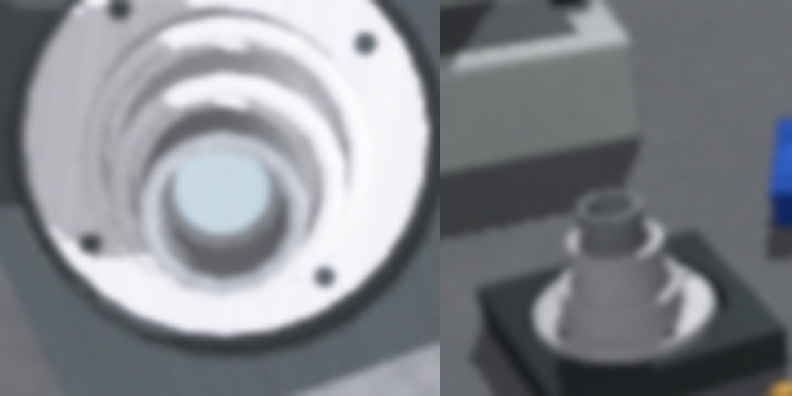

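The chamber stands upright in the reducer; its mouth in the crop spans x 140–310 and y 132–292. On to the cap.

Emit:
servo_tool(targets=[[-268,53,0,0,0,0],[-268,53,0,0,0,0],[-268,53,0,0,0,0],[-268,53,0,0,0,0],[-268,53,20,0,0,0],[-268,53,30,0,0,0],[-268,53,30,0,0,0],[-268,53,30,0,0,0]])

```text
t: 26.78
tcp_pos: [0.4479, -0.027, 0.1707]
tool_rot: [0.798, 0.603, -0.0, -0.0]
force: [-0.6, 0.5, -0.6]
finger_gap: 0.993
```

Run:
```python
from h import *
o=np.load("pics/w7.npy",allow_pickle=True).item()
print("chamber",circ(np.array([ray(o,207+u/4.4-.4,145+v/4.4-.4,.088) for u,v in [(140,212),(310,212),(224,132),(224,292)]])))
s=snapshot("wrist"); save(s,"w8"); np.save("pics/w8.npy",s,allow_pickle=True)
p=proj(s,[.4464,-.0287,.013]); print(p)
for t in(45,60,75):
    c=cv2.convexHull(blob(s,0,t,tuple(p))); print(t,cv2.boundingRect(c),circ(rays(s,c,.013)))
go([.4464,-.0287,.016])
u,v=p.astype(int); cv2.imwrite("pics/c8.png",np.clip(2.5*cv2.resize(s["color"][v-45:v+45,u-50:u+50],None,fx=5,fy=5,interpolation=cv2.INTER_CUBIC)[:,:,::-1].astype(float),0,255).astype(np.uint8)); print(u-50,v-45)
```

```text
chamber (array([0.47114916, 0.24495948, 0.01644895]), np.float64(0.0001802225442904806))
[254.03277288 178.63306932]
45 (232, 155, 44, 44) (array([ 0.44487704, -0.02848996,  0.02242116]), np.float64(0.000279737808754048))
60 (231, 154, 46, 46) (array([ 0.44492334, -0.02844323,  0.02302224]), np.float64(0.0002809411016481799))
75 (231, 154, 46, 47) (array([ 0.44498331, -0.0285846 ,  0.02353183]), np.float64(0.0002489750960034025))
tcp [ 0.4481 -0.027   0.171 ] yaw 74.2 tilt [ 2.e-04  0.e+00 -1.e+00] t 26.825  shift [ -2.1  -1.3 155. ] turn 0
204 133
```

View pics/c8.png

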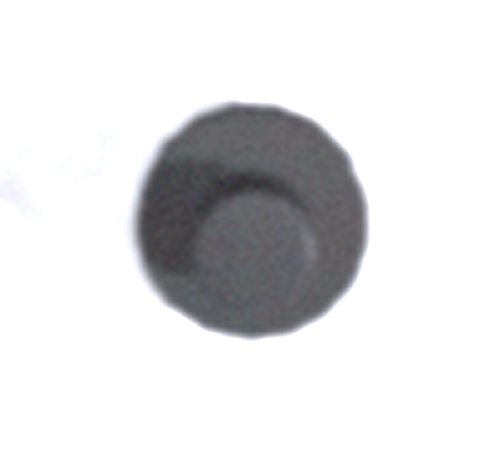

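The cap is upright, lid fit (0.4450, -0.0286), knob at crop (251,248). The chamber's mouth is at (0.4711, 0.2450). Grasp the knob.

Emit:
servo_tool(targets=[[-2,-2,50,0,0,0],[-2,-2,100,0,0,0],[-2,-2,130,0,0,0],[-2,-2,148,0,0,0],[-2,-2,153,0,0,0],[-2,-2,153,0,0,0],[-2,-2,153,0,0,0],[-2,-2,153,0,0,0]])

```text
t: 27.82
tcp_pos: [0.446, -0.0296, 0.0186]
tool_rot: [0.798, 0.602, 0.001, 0.001]
force: [-0.1, 0.2, 0.4]
finger_gap: 0.994
```

Run:
```python
from h import *
go([.445,-.0286,.0165])
s=np.load("pics/w8.npy",allow_pickle=True).item(); print("knob",ray(s,204+251/5-.4,133+248/5-.4,.033))
```

```text
tcp [ 0.446  -0.0296  0.0186] yaw 74.1 tilt [ 1.7e-03 -6.0e-04 -1.0e+00] t 27.825  shift [ 0.7 -1.2  2.1] turn 0
knob [ 0.44515711 -0.02842777  0.033     ]
```

Emit:
servo_tool(targets=[[1,-1,1,0,0,0],[1,-1,1,0,0,0],[1,-1,1,0,0,0]])

```text
t: 28.2
tcp_pos: [0.4448, -0.0282, 0.0169]
tool_rot: [0.798, 0.602, 0.0, 0.0]
force: [0.6, 0.1, 0.1]
finger_gap: 0.994
```

Emit:
servo_tool(targets=[[0,0,0,0,0,0],[0,0,0,0,0,0],[0,0,0,0,0,0],[0,0,0,0,0,0],[0,0,0,0,0,0],[0,0,0,0,0,0],[0,0,0,0,0,0],[0,0,0,0,0,0],[0,0,0,0,0,0]], gripper=15, newtons=30)

```text
t: 29.32
tcp_pos: [0.4448, -0.0282, 0.0169]
tool_rot: [0.798, 0.602, 0.0, 0.0]
force: [-0.4, -0.2, 5.1]
finger_gap: 0.265
```

Emit:
servo_tool(targets=[[0,0,-20,0,0,0],[0,0,-60,0,0,0],[0,0,-110,0,0,0],[0,0,-160,0,0,0],[0,0,-180,0,0,0],[0,0,-180,0,0,0]])

```text
t: 30.08
tcp_pos: [0.4457, -0.0284, 0.1979]
tool_rot: [0.798, 0.602, 0.001, 0.002]
force: [-0.2, 0.8, -0.7]
finger_gap: 0.263
```

Run:
```python
from h import *
go([.4713,.2450,.2]); print(sense()["force"])
```

```text
tcp [ 0.4457 -0.0284  0.1979] yaw 74.1 tilt [ 0.0037 -0.0012 -1.    ] t 30.075  shift [270.  -50.3  -2.3] turn 0
[-0.24623632  0.79865592 -0.70990006]
```

Emit:
servo_tool(targets=[[270,-50,0,0,0,0],[270,-50,0,0,0,0],[270,-50,0,0,0,0],[270,-50,0,0,0,0],[270,-50,0,0,0,0],[270,-50,0,0,0,0],[270,-50,40,0,0,0],[270,-50,70,0,0,0],[270,-50,70,0,0,0],[270,-50,70,0,0,0]])

```text
t: 31.32
tcp_pos: [0.4711, 0.2444, 0.127]
tool_rot: [0.799, 0.602, -0.0, 0.0]
force: [0.6, 0.3, 0.6]
finger_gap: 0.264
```

Run:
```python
from h import *
go([.4712,.2448,.097])
```

```text
tcp [0.4711 0.2444 0.127 ] yaw 74.0 tilt [-1.e-04 -2.e-04 -1.e+00] t 31.325  shift [ 0.5 -0.  30. ] turn 0
```

Emit:
servo_tool(targets=[[0,0,8,0,0,0],[0,0,14,0,0,0],[0,0,18,0,0,0],[0,0,22,0,0,0],[0,0,25,0,0,0],[0,0,28,0,0,0],[0,0,28,0,0,0],[0,0,28,0,0,0]])

```text
t: 32.33
tcp_pos: [0.4708, 0.2452, 0.0989]
tool_rot: [0.798, 0.602, 0.0, 0.0]
force: [0.5, -0.7, -0.9]
finger_gap: 0.26
```

Run:
```python
from h import *
go([.4712,.2448,.097]); print(sense()["force"])
```

```text
tcp [0.4708 0.2452 0.0989] yaw 74.1 tilt [ 1.e-04  0.e+00 -1.e+00] t 32.325  shift [-0.3  0.5  1.9] turn 0
[ 0.48843898 -0.67885512 -0.92637958]
```

Free over the mouth. Lower the last 2 mm.

Emit:
servo_tool(targets=[[0,0,1,0,0,0],[0,0,2,0,0,0],[0,0,2.2,0,0,0],[0,0,2.2,0,0,0]])

```text
t: 32.83
tcp_pos: [0.4709, 0.2451, 0.097]
tool_rot: [0.798, 0.602, 0.0, 0.0]
force: [-0.1, -0.7, 3.4]
finger_gap: 0.268
```

Emit:
servo_tool(targets=[[0,0,0,0,0,0],[0,0,0,0,0,0],[0,0,0,0,0,0],[0,0,0,0,0,0],[0,0,-10,0,0,0],[0,0,-50,0,0,0],[0,0,-90,0,0,0],[0,0,-120,0,0,0],[0,0,-120,0,0,0],[0,0,-120,0,0,0]], gripper=85)

```text
t: 34.08
tcp_pos: [0.4701, 0.245, 0.2163]
tool_rot: [0.798, 0.602, -0.0, -0.0]
force: [-0.7, -0.6, -0.1]
finger_gap: 0.995
```

Run:
```python
from h import *
s=snapshot("wrist"); save(s,"w9"); np.save("pics/w9.npy",s,allow_pickle=True)
t=snapshot("side"); save(t,"s9"); np.save("pics/s9.npy",t,allow_pickle=True)
for z in(.08,.093,.113): print(z,proj(t,[.471,.245,z]).round(1),proj(s,[.471,.245,z]).round(1))
b=cv2.resize(t["color"][72:192,110:230],(480,480),interpolation=cv2.INTER_CUBIC)
a=cv2.resize(s["color"][130:250,200:320],(300,480)[:1]*2,interpolation=cv2.INTER_CUBIC); a=np.vstack([a,np.zeros((180,300,3),np.uint8)])
cv2.imwrite("pics/m9.png",np.hstack([a,b])[:,:,::-1])
```

```text
0.08 [163.5 141.1] [256.5 185.9]
0.093 [162.7 136.1] [256.5 189.5]
0.113 [161.6 128.2] [256.5 195.8]
```

View pics/m9.png

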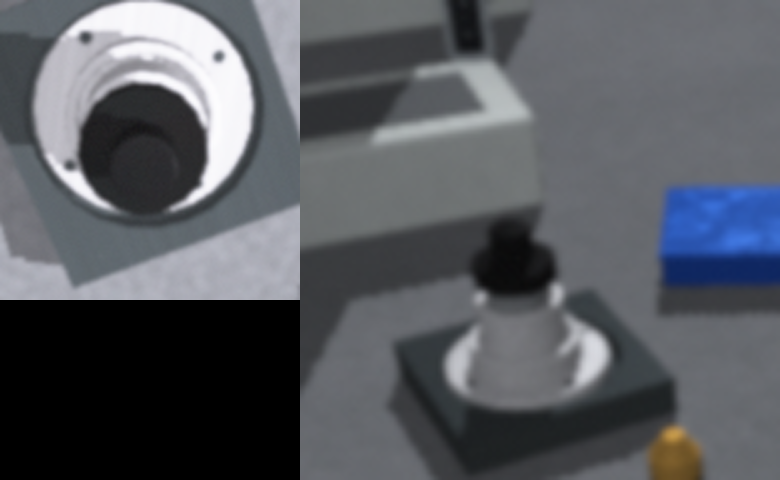

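The stack is upright with the cap level. The knob top is seen at about (163,129) in the side view, against (162,128) predicted for fully seated. I'll check the bystanders against the first image, then hand in.

Run:
```python
from h import *
a=np.load("pics/side0.npy",allow_pickle=True).item()["color"]; b=np.load("pics/s9.npy",allow_pickle=True).item()["color"]
for n,(x,y,w,h) in dict(vial=(244,242,20,26),objective=(195,176,18,22)).items():
    d=cv2.absdiff(a[y:y+h,x:x+w],b[y:y+h,x:x+w]).max(2)
    r,_=cv2.phaseCorrelate(a[y:y+h,x:x+w].mean(2).astype(np.float32),b[y:y+h,x:x+w].mean(2).astype(np.float32)); print(n,"mean diff",d.mean().round(1),"shift px",np.round(r,2))
print(sense()["t"],sense()["force"]); print(sign_off())
```

```text
vial mean diff 6.3 shift px [0.21 0.44]
objective mean diff 1.0 shift px [-0.04 -0.04]
34.175 [-0.06649956 -0.12254268 -0.63800705]
the job is handed in; nothing more can be done
None
```

I built the stack in the well in the order asked: aluminium adapter, reducing ring, steel chamber, then black cap. I let each part go and handed the job in at 34 s.

**Seating:** Each part touched down within about 0.1 mm of its expected seated height. In the last side view the stack is upright, with the knob top at about (163,129) against (162,128) predicted. The adapter sits about 2 mm off the well's centre, inside its 4.5 mm clearance.

**Bystanders:** The objective had not moved. The vial shifted 0.2–0.4 px between the first and last images, and its patch differed slightly. I put that down to shadow and pixel noise, because the gripper never came near the vial while low, but I did not check it further.

**Disagreements:** My first positions, read roughly off the top view, were 6–9 mm off the wrist-camera fits for the loose parts other than the cap (2–4 mm there) and the well. I went by the wrist fits. My rough image fit of the seated reducing ring was also about 1.4 mm from the position the arm reported.

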